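# Post the round-ended plaque through the chute flap

## Task

Of the two wooden plaques on the feed deck, post the one with the rounded end: push it gently from behind, at its square tail, with the fingertips so that it slides along its own lane, noses the hanging flap open and drops down the chute into the tray, then draw the fingers back so that the flap swings shut. Do not pick the plaque up; leave the other plaque, the other flap and everything else around as they are.

Things in the scene. Friction and masses are not known exactly. Their poses are not given: they have to be found in the camera images.
- chute: Fixed plywood drop chute with a raised two-lane feed deck, 590 mm long. Origin: bench height, under the flap line, midway between the lanes. x = feed direction (deck to chute; within 16 degrees of world -y), y across the lanes, z up. Deck top 120 mm above the bench, x -240 to a lip at x 15 mm. Guide rails 8 mm high. A ledge with odds and ends: beside the lanes, y 114 to 190 mm.
- lane_p (a point): Point on the deck surface, on the flap line (chute x = 0), in the middle of the lane at chute y = +56 mm. Lane 96 mm wide between rails 8 mm high.
- lane_m (a point): The same for the lane at chute y = -56 mm. The rail between the two lanes is 16 mm wide.
- gate (a point): Top centre of the gate across both lanes: wooden posts at the lane edges and a header bar 60 to 72 mm above the deck, chute x -8 to 8 mm. Each lane's opening is 96 mm wide, 60 high, and filled by its hanging flap. A finger pointing straight down cannot pass the header.
- tray (a point): Floor of the catch tray, 12 mm above the bench, chute x = 250 mm, y = 0. From the lip a slick steel ramp falls at 40 degrees, then eases into this walled tray, open on top, ending at chute x = 338. Walls 12 mm thick at the sides, a 16 mm wall between the lanes; 150 mm high near the gate, 70 mm beyond.
- flap_p (a joint): Angle (rad) of the aluminium flap in lane_p: plate 90 mm wide, 54 high, 4 thick, 50 g, hinged along its top edge 58 mm above the deck at chute x = 0. 0 = hanging shut; positive = lower edge swung towards chute +x, up to 1.45. It opens only that way, pushed with about 0.3 N, and falls shut by its own weight when nothing holds it.
- flap_m (a joint): The same for the flap in lane_m.
- plaque: Plaque to post: bare wood, one square end, one semicircular end, flat in one lane; 110 mm long, 70 wide, 20 thick, about 100 g. Origin: centre of underside, mid-length; x towards the round end, which faces the flap within 7 degrees; square tail at x = -55. Topples over the lip and slides down by itself, clear of the flap, once its tail is within about 35 mm of the flap line.
- plaque_square: The other plaque, not to be posted: same wood, a plain rectangle 110 x 70 x 20 mm with two square ends, lying in the other lane. Origin: centre of its underside.
- offcut: Bystander: wood offcut 55 x 35 x 28 mm on the ledge. Origin: centre of underside.
- tape_roll: Bystander: small roll of clear tape, diameter 60, 24 mm high, lying on the ledge. Origin: centre of underside.
- jar: Bystander: closed amber jar, diameter 60, 85 mm high, on the bench beside the catch tray. Origin: centre of underside.
- screwdriver: Bystander: screwdriver lying on the bench beyond the end of the tray, about 200 mm long. Origin: underside, near its middle.
- mug: Bystander: white mug, diameter 80, 95 mm high, on the bench. Origin: centre of underside.
- glue: Bystander: white glue bottle, diameter 60, 170 mm high, on the bench. Origin: centre of underside.
Not all that is in view belongs to the job. Leave any blue, pink or yellow look-alike of the plaque alone.

How it is judged:
On the way, in this order (a step that is already met when the one before it is completed fails the run):
1. pushed by the fingers, the plaque, flat on the deck, has its rounded end in the gate and holds its lane's flap open by more than 0.35 rad (x of plaque in the frame of chute between -0.055 and 0.04 m and z of plaque in the frame of chute below 0.135 m and contact force between the fingers and plaque above 0.02 N and ((y of plaque in the frame of chute above 0 m and value of joint flap_p above 0.35 rad) or (y of plaque in the frame of chute below 0 m and value of joint flap_m above 0.35 rad))), for 0.1 s.
2. the plaque is wholly past the flap and down in the chute (x of plaque in the frame of chute between 0.09 and 0.34 m and y of plaque in the frame of chute between -0.11 and 0.11 m and z of plaque in the frame of chute below 0.09 m), for 0.1 s.
At the end, for the whole second after the job is handed in: The round-ended plaque lies at rest (under 20 mm/s) in the chute, its origin 90 to 340 mm beyond the flap line, between the chute's side walls and under 90 mm above the bench; both flaps hang shut (under 0.08 rad); the square plaque is within 15 mm of its start, every bystander within 30 mm (all of step 2 and linear speed of plaque below 0.02 m/s and value of joint each of flap_p, flap_m below 0.08 rad and distance of plaque_square from where it was at the start of the episode below 0.015 m and distance of each of offcut, tape_roll, jar, screwdriver, mug, glue from where it was at the start of the episode below 0.03 m); the robot touches nothing.
It fails at once if the fingers press on the plaque with over 25 N (contact force between the fingers and plaque above 25 N).
It fails at once if the round-ended plaque is lifted more than 25 mm off the deck (z of plaque in the frame of chute above 0.145 m).
It fails at once if the square plaque is moved more than 15 mm (distance of plaque_square from where it was at the start of the episode above 0.015 m).
It fails at once if the flap of the other lane is pushed open (over 0.3 rad) ((y of plaque in the frame of chute above 0 m and value of joint flap_m above 0.3 rad) or (y of plaque in the frame of chute below 0 m and value of joint flap_p above 0.3 rad)).
It fails at once if a bystander is moved more than 30 mm (distance of any of offcut, tape_roll, jar, screwdriver, mug, glue from where it was at the start of the episode above 0.03 m).
It also fails if it takes over 38 s, if anything falls off the work surface, if the arm or the gripper's body presses on something with over 40 N, if the wrist force passes 120 N, or if a joint passes its speed limit or range.

## Robot

A 6-joint arm with a two-finger parallel gripper is mounted at the origin on the work surface. World frame = base frame: x ahead of the robot, y to its left, z up, the work surface at z = 0. Lengths are in m, angles in rad, forces in N, time in s.
With the tool pointing down it reaches from about 0.35 to 0.775 m from the base axis. Payload 7.3 kg.
Tool frame: the origin (TCP) lies midway between the tips of the shut fingers; the grasp point (between the pads) lies 19 mm behind it; z points along the fingers, y is the direction in which the jaws open and shut (so a half turn about z gives the same grasp; the last joint's range is limited). The gripper opens to 92 mm and grips with 3 to 60 N. Pads are 19 mm wide; open, the fingers measure 130 mm over their backs; the gripper's body (75 mm by 190 mm) begins 47 mm behind the grasp point.
Start: joints at [-1.445, 0.342, 1.524, -0, 1.275, -0.146], TCP at [0.141, -0.506, 0.198] pointing down, gripper open.
Joint ranges: [-2.53, 2.53], [-0.77, 2.02], [0.04, 2.7], [-1, 4.14], [0.28, 2.66], [-3.11, 3.11]. Speed limits (rad/s): [2.57, 2.57, 3.14, 3.14, 3.14, 3.14].

## Interface

Orientations are given as a unit quaternion [x, y, z, w].
In Python, from bench import sense, camera, hand_in gives the robot as it stands.
- The arm moves only by the shell command python3 -m creep 'ROWS'. ROWS is JSON, a list of rows, each a list of 7 numbers: the turn, a rotation vector about the world's x, y, z in degrees, then the shift along the world's x, y, z in mm, then the opening, from 0 (shut) to 1 (fully open). In form: [[ax, ay, az, tx, ty, tz, claw], ...]. A call has 1 to 12 rows; each row is the pose to reach, as a shift and turn from the pose commanded when the call began; what a row does not reach only later rows make up. A row lasts 1/10 s, in which the tool goes at most 50 mm and 8.59 degrees, less where a joint would pass 70% of its speed; a pose out of reach is approached as far as the arm can. A call with a gripper value outside its range is refused whole. The fingers move at their own pace and stop on an object; the grip force is fixed at half the most. Time passes only in rows, so rows that repeat a pose let the fingers close. It gives the time, the measured TCP pose, the force and the opening at its end, in the units of the state.
- sense(): the state, without advancing time (a new reading comes with each control period).
- camera(name): name is "side" or "top" or "wrist"; returns a dict with "pixels" (420x560x3 uint8, red, green, blue), "fov_y" (degrees; the focal length in pixels is half the picture's height over the tangent of half this angle, whatever the lens; pixels are square), "cx", "cy" (the principal point, pixels), "k1" (the pictures are not rectified: a ray, as slopes to the right and down, at radius r is drawn at 1 + k1 r^2 times it, then the intrinsics apply), "view" (4x4, takes a point from world to camera coordinates). Camera axes: x right, y down, z forward; pixel columns grow to the right and rows downward; lengths in m; the calibration is good to about 2 mm. A picture is of the moment at which its call begins. There is no depth.
- hand_in(): hands the job in, once; it reports no verdict.
The state is a dict: "t": time; "joints": joint angles; "joint_vel": joint speeds; "joint_torque": joint torques, N m; "ee_pos": TCP position; "tool_rot": TCP orientation; "ft_force": force on the tool from outside, world axes, zero at the start; "moment": the same for the moment, N m; "gripper_width": finger opening in m.
Only numpy, scipy, OpenCV 4.12 (cv2) and the standard library are available. Lean on these libraries where they do the work, as an engineer would, in place of code of your own. Each camera call takes 0.05 s, during which the arm holds its last target.

## Working session

There is one attempt and no reset: what is moved stays moved. The work goes in short steps, Python scripts to look and compute and a shell command to move; the robot and the scene stay as the last step left them, time stands still between calls to the robot, and variables do not carry over. Pictures are saved under pics/ and viewed, and the job is handed in when it is done.

```bash
mkdir -p pics; ls
python3 - <<'E'
from bench import sense,camera
import cv2,pickle
print(sense())
for n in("side","top","wrist"):
    c=camera(n); pickle.dump(c,open(f"pics/{n}0.pkl","wb"))
    cv2.imwrite(f"pics/{n}0.png",c["pixels"][:,:,::-1]); print(n,c["fov_y"],c["cx"],c["cy"],c["k1"],c["view"])
E
```

```text
pics
{'t': 0.0, 'joints': array([-1.44502411e+00,  3.42726023e-01,  1.52501867e+00, -3.14087699e-05,
        1.27538875e+00, -1.46021582e-01]), 'joint_vel': array([ 0.00050904, -0.00054546, -0.00064833,  0.00189588,  0.00028078,
       -0.00030633]), 'joint_torque': array([ 1.26172155e-03, -4.31232584e+01, -2.44222766e+01,  7.19306013e-02,
        5.56878909e-02, -1.11565437e-04]), 'ee_pos': array([ 0.14088469, -0.50527603,  0.19744271]), 'tool_rot': array([ 9.90779303e-01,  1.35483499e-01, -7.21999679e-06, -7.70504028e-04]), 'ft_force': array([ 0.255842  ,  0.07006246, -0.11633192]), 'moment': array([-0.08652919, -0.03819706, -0.02528075]), 'gripper_width': 0.09161189944119631}
side 52.0018693235788 277.7228928705951 206.68957934450464 -0.09180433678224262 [[-0.95429597 -0.29873394 -0.00878806  0.46664284]
 [-0.22639355  0.74177765 -0.63127797  0.20888339]
 [ 0.19510294 -0.60043646 -0.77550686  1.19020618]
 [ 0.          0.          0.          1.        ]]
top 51.43432633271664 269.9418705986649 213.4751484259638 0.03155993089280246 [[ 0.0019821  -0.99988241  0.01520651 -0.0095515 ]
 [-0.99847282 -0.0028184  -0.05517314  0.49504882]
 [ 0.05520951 -0.01507393 -0.998361    1.51644196]
 [ 0.          0.          0.          1.        ]]
wrist 67.71059242345181 279.66590822669934 208.8381246721082 -0.05709026539066069 [[ 0.26843595 -0.96329574 -0.00186062 -0.52479677]
 [-0.92005905 -0.25695867  0.29574244 -0.03721124]
 [-0.28536554 -0.07767602 -0.9552659   0.39059034]
 [ 0.          0.          0.          1.        ]]
```

View pics/side0.png

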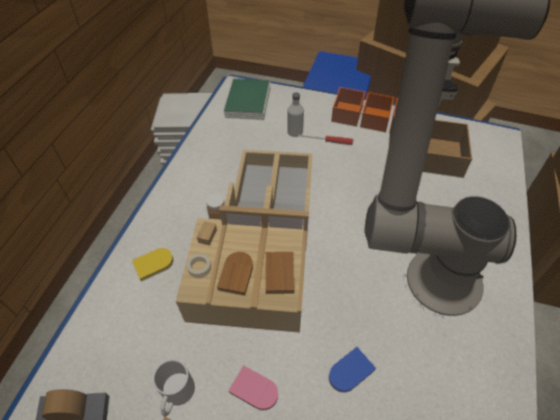

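View pics/top0.png

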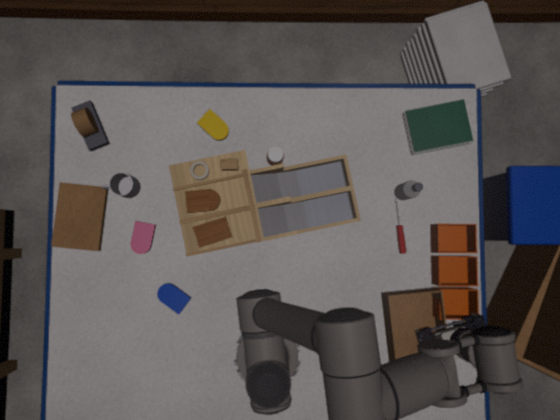

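View pics/wrist0.png

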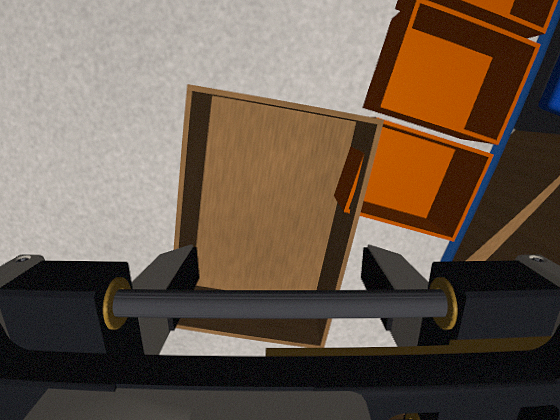

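The side and top views show the round-ended plaque in the ledge-side lane: side about (237,272), top about (202,201). The square plaque is in the other lane, top about (212,232). I'll enlarge both views and measure.

```bash
cat > h.py <<'E'
import numpy as np,cv2,pickle
def K(c):
    f=210/np.tan(np.radians(c["fov_y"])/2); return np.array([[f,0,c["cx"]],[0,f,c["cy"]],[0,0,1]]),np.array([c["k1"],0,0,0,0.])
def rays(c,px):
    k,d=K(c); s=cv2.undistortPointsIter(np.array(px,float).reshape(-1,1,2),k,d,None,None,(3,50,1e-10)).reshape(-1,2)
    R=c["view"][:3,:3];o=-R.T@c["view"][:3,3]
    return o,np.c_[s,np.ones(len(s))]@R
def plane(c,px,z):
    o,d=rays(c,px); return o+d*((z-o[2])/d[:,2])[:,None]
def proj(c,P):
    k,d=K(c);V=c["view"];return cv2.projectPoints(np.array(P,float).reshape(-1,1,3),cv2.Rodrigues(V[:3,:3])[0],V[:3,3],k,d)[0].reshape(-1,2)
def tri(c1,p1,c2,p2):
    o1,a=rays(c1,[p1]);o2,b=rays(c2,[p2]);a=a[0];b=b[0]
    s=np.linalg.lstsq(np.c_[a,-b],o2-o1,rcond=None)[0]
    A=o1+s[0]*a;B=o2+s[1]*b;return (A+B)/2,np.linalg.norm(A-B)
def load(n): return pickle.load(open(f"pics/{n}.pkl","rb"))
E
python3 - <<'E'
from h import *
for n,(x0,y0,w,h),s in(("top0",(160,140,210,125),3.8),("side0",(170,140,160,190),3.1)):
    p=load(n)["pixels"][y0:y0+h,x0:x0+w,::-1]
    p=cv2.resize(p,None,fx=s,fy=s,interpolation=cv2.INTER_CUBIC)
    cv2.imwrite(f"pics/{n}z.png",np.clip(p*1.5,0,255))
E
```

```text
[ WARN:0@0.032] global loadsave.cpp:1063 imwrite_ Unsupported depth image for selected encoder is fallbacked to CV_8U.
```

View pics/top0z.png

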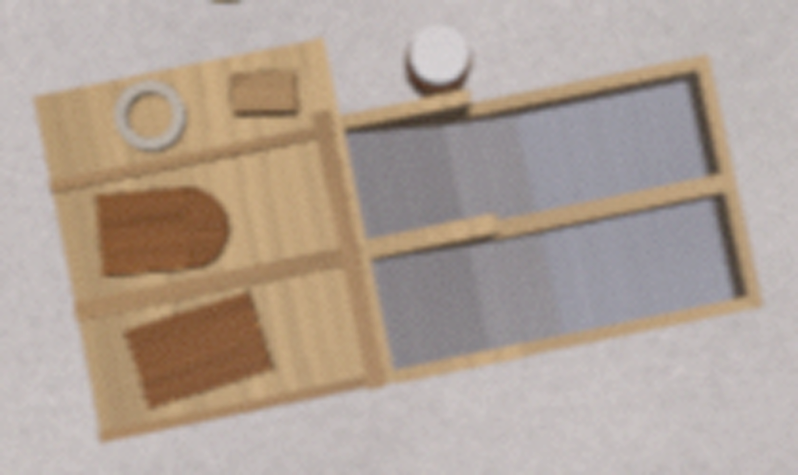

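View pics/side0z.png

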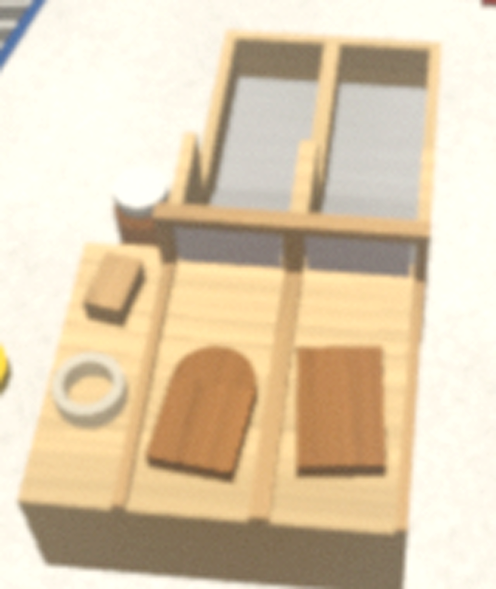

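Run:
```python
from h import *
T=load("top0");S=load("side0")
tz=lambda x,y:(160+x/3.8-.37,140+y/3.8-.37); sz=lambda x,y:(170+x/3.1-.34,140+y/3.1-.34)
for nm,a,b in [("ledge back corner",(37,96),(22,503)),("deck back right corner",(102,440),(405,531)),
 ("tray end +y corner",(708,57),(228,33)),("tray end -y",(762,303),(439,43)),
 ("offcut",(230,73),(105,253)),
 ("rail mid back",(78,312),(258,520)),
 ("round tailL",(96,196),(150,462)),("round tailR",(103,276),(233,474)),("sq tailR",(150,408),(384,468)),("sq tailL",(125,332),(298,470))]:
    print(nm,*tri(T,tz(*a),S,sz(*b)))
# masks
for n,c in(("top",T),("side",S)):
    hsv=cv2.cvtColor(c["pixels"],cv2.COLOR_RGB2HSV)
    m=((hsv[...,0]<14)&(hsv[...,1]>130)&(hsv[...,2]>60)).astype(np.uint8)*255
    k,l,st,ce=cv2.connectedComponentsWithStats(m)
    for i in range(1,k):
        if st[i,4]>200 and 150<ce[i,0]<330 and 180<ce[i,1]<310:
            cn=max(cv2.findContours((l==i).astype(np.uint8),0,1)[0],key=len)[:,0]
            P=plane(c,cn,.14)[:,:2]*1000
            r=cv2.minAreaRect(P.astype(np.float32));print(n,st[i],ce[i],r)
            print(cv2.boxPoints(r).round(1).tolist())
```

```text
ledge back corner [0.64628779 0.3229021  0.1124038 ] 0.00468751839987655
deck back right corner [0.35160264 0.26182577 0.12501142] 0.002404374958829966
tray end +y corner [ 0.69355158 -0.26714149  0.06656384] 0.0015212458824532464
tray end -y [ 0.47168557 -0.31274606  0.07154495] 0.0022564366769436796
offcut [0.64304231 0.14461349 0.21425583] 0.016734106935554532
rail mid back [0.46101956 0.28437024 0.12155148] 0.0008957514239002513
round tailL [0.55765966 0.26785445 0.13163827] 0.004677692535178897
round tailR [0.4900036  0.26054714 0.13677992] 0.0029440255395259585
sq tailR [0.37962662 0.22025552 0.1352379 ] 0.0009421117985605182
sq tailL [0.44308836 0.24179243 0.13567642] 0.002142535818232084
top [186 190  33  22 525] [201.78666667 200.29904762] ((531.1886596679688, 211.03224182128906), (65.91897583007812, 102.5606918334961), 6.554518699645996)
[[492.6000061035156, 258.20001220703125], [504.29998779296875, 156.3000030517578], [569.7999877929688, 163.8000030517578], [558.0999755859375, 265.70001220703125]]
top [194 218  36  29 607] [211.75288303 231.59637562] ((429.73004150390625, 179.38583374023438), (65.41072082519531, 105.58605194091797), 17.7784481048584)
[[382.5, 219.6999969482422], [414.70001220703125, 119.0999984741211], [477.0, 139.10000610351562], [444.79998779296875, 239.60000610351562]]
```

Cross-checked against the given sizes, the fits put:
- **Chute:** origin about (0.510, 0.051), feed direction about 11.6° off -y.
- **Plaque tail:** middle about (0.525, 0.264), with the top near z 0.14.

I'll move to hover behind the tail.

```bash
python3 -m creep '[[0,0,0,0,0,50,0.35],[0,0,8,20,20,90,0.35],[0,0,16,60,40,120,0.35],[0,0,24,100,70,130,0.35],[0,0,32,140,100,130,0.35],[0,0,40,180,130,130,0.35],[0,0,48,210,170,130,0.35],[0,0,56,240,210,130,0.35],[0,0,64,265,250,130,0.35],[0,0,72,285,295,130,0.35],[0,0,80,300,340,130,0.35],[0,0,86,310,385,130,0.35]]'
```

```text
t: 1.35
ee_pos: [0.4515, -0.1186, 0.3277]
tool_rot: [0.63, 0.777, 0.0, -0.0]
ft_force: [-0.0, 0.0, -0.1]
gripper_width: 0.0324
```

```bash
python3 -m creep '[[0,0,0,8,48,0,0.35],[0,0,0,16,96,0,0.35],[0,0,0,24,144,0,0.35],[0,0,0,32,192,0,0.35],[0,0,0,40,240,0,0.35],[0,0,0,48,288,0,0.35],[0,0,0,56,336,0,0.35],[0,0,0,64,384,0,0.35],[0,0,0,68,411,-30,0.35],[0,0,0,68,411,-75,0.35],[0,0,0,68,411,-75,0.35]]'
python3 - <<'E'
from bench import sense,camera
import cv2,pickle
for n in("side","top","wrist"):
    c=camera(n); pickle.dump(c,open(f"pics/{n}1.pkl","wb"))
    cv2.imwrite(f"pics/{n}1.png",c["pixels"][:,:,::-1])
E
```

```text
t: 2.45
ee_pos: [0.515, 0.2896, 0.2459]
tool_rot: [0.632, 0.775, -0.007, -0.004]
ft_force: [-0.2, -0.9, -1.3]
gripper_width: 0.0321
```

View pics/wrist1.png

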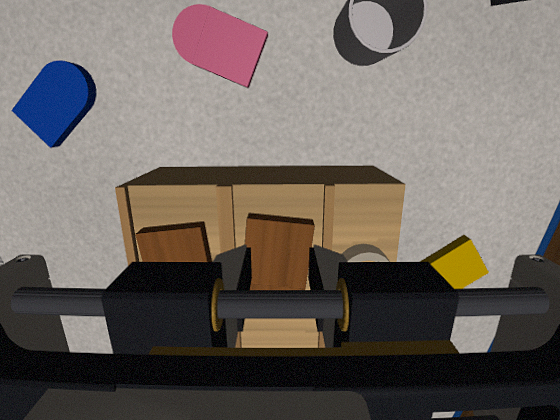

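View pics/side1.png

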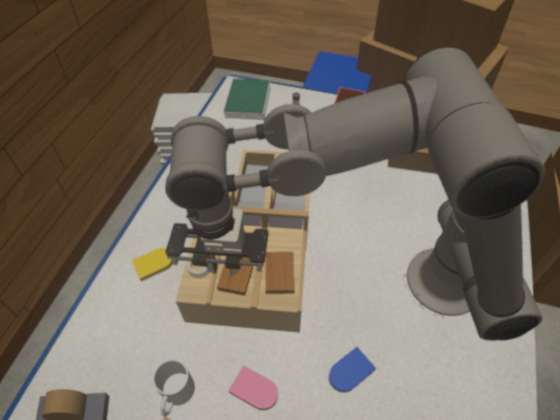

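Wrist view: the round plaque's square tail runs from (246,214) to (313,222) and the deck's back edge lies at about row 184. The fingers sit roughly in line with it. I'll compute the positions.

Run:
```python
from h import *
from bench import sense
W=load("wrist1");T=load("top0");S=load("side0")
p=W["pixels"][150:280,110:420,::-1];cv2.imwrite("pics/w1z.png",cv2.resize(p,None,fx=2.5,fy=2.5,interpolation=cv2.INTER_CUBIC))
o=np.array([.510,.051]);a=np.radians(11.6);X=np.array([np.sin(a),-np.cos(a)]);Y=np.array([np.cos(a),np.sin(a)])
ch=lambda P:np.round([(P[:2]-o)@X*1000,(P[:2]-o)@Y*1000],1)
for nm,px,z in [("tailL",(247.5,214),.14),("tailR",(313.5,221.5),.14),("rail back m",(233,185),.128),("rail back p",(324,184),.128),("back L",(120,187),.128),("back R",(404,184),.12)]:
    P=plane(W,[px],z)[0];print(nm,P.round(4),ch(P))
tz=lambda x,y:(160+x/3.8-.37,140+y/3.8-.37); sz=lambda x,y:(170+x/3.1-.34,140+y/3.1-.34)
for nm,w,t,s in [("tail1",(313.5,221),(96,196),(150,462)),("tail2",(247.5,214),(103,276),(233,474)),("backL",(120,187),(102,440),(405,531)),("backR",(404,184),(37,96),(22,503))]:
    for q in ((T,tz(*t)),(S,sz(*s))):
        r=tri(W,w,*q);print(nm,r[0].round(4),round(r[1],4),ch(r[0]))
s=sense();print(s["ee_pos"],ch(s["ee_pos"]),s["t"])
```

```text
tailL [0.4905 0.2654 0.14  ] [-213.9   24. ]
tailR [0.5574 0.2709 0.14  ] [-205.9   90.6]
rail back m [0.4702 0.2889 0.128 ] [-241.1    8.8]
rail back p [0.5607 0.3085 0.128 ] [-242.1  101.4]
back L [0.3552 0.2636 0.128 ] [-239.4 -108.9]
back R [0.6449 0.3241 0.12  ] [-240.4  187. ]
tail1 [0.5594 0.2686 0.1312] 0.0011 [-203.3   92.2]
tail1 [0.5589 0.2651 0.1242] 0.0035 [-199.9   91. ]
tail2 [0.4909 0.2621 0.1311] 0.0017 [-210.7   23.8]
tail2 [0.4894 0.2619 0.1359] 0.0042 [-210.8   22.3]
backL [0.3529 0.2622 0.1235] 0.0004 [-238.5 -111.4]
backL [0.3511 0.26   0.1199] 0.0016 [-236.7 -113.7]
backR [0.6481 0.3234 0.1134] 0.0007 [-239.1  190. ]
backR [0.6433 0.3244 0.1191] 0.0038 [-241.   185.5]
[0.5200017  0.29012474 0.25540097] [-232.2   57.9] 2.6
```

View pics/w1z.png

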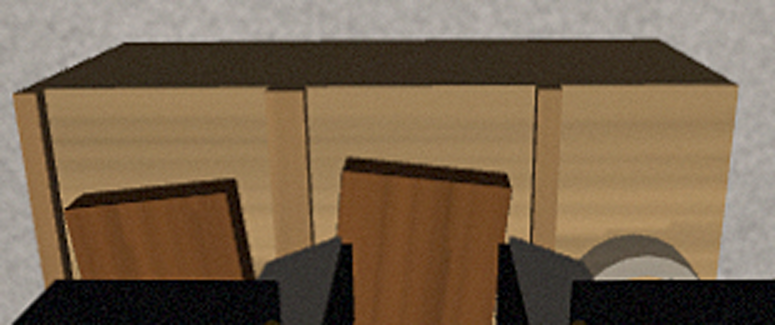

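The fits agree to about 3 mm: back edge at chute x ≈ -240, tail at x ≈ -204 to -212. I'll descend behind the tail, leaning the tool back 12° so the body clears the header.

```bash
python3 -m creep '[[-6,-1,0,-1,3,-20,0.35],[-11.8,-2.4,0,-1,4,-50,0.35],[-11.8,-2.4,0,-1,4,-80,0.35],[-11.8,-2.4,0,-1,4,-105,0.35],[-11.8,-2.4,0,-1,4,-118,0.35],[-11.8,-2.4,0,-1,4,-123,0.35],[-11.8,-2.4,0,-1,4,-123,0.35],[-11.8,-2.4,0,-1,4,-123,0.35]]'
python3 - <<'E'
from h import *
from bench import sense,camera
for n in("side","wrist"):
    c=camera(n); pickle.dump(c,open(f"pics/{n}2.pkl","wb"))
    cv2.imwrite(f"pics/{n}2.png",c["pixels"][:,:,::-1])
c=load("side2");cv2.imwrite("pics/side2z.png",cv2.resize(c["pixels"][180:330,160:330,::-1],None,fx=4,fy=4,interpolation=cv2.INTER_CUBIC))
s=sense();print(s["ee_pos"],s["tool_rot"],s["ft_force"],s["t"])
E
```

```text
t: 3.4
ee_pos: [0.5192, 0.2944, 0.1321]
tool_rot: [0.629, 0.77, -0.065, 0.082]
ft_force: [0.1, 1.0, 0.6]
gripper_width: 0.0319
[0.51879825 0.29445355 0.13172664] [ 0.62900579  0.77034288 -0.0651486   0.08172652] [0.91681587 0.33000667 0.12496114] 3.5
```

View pics/side2z.png

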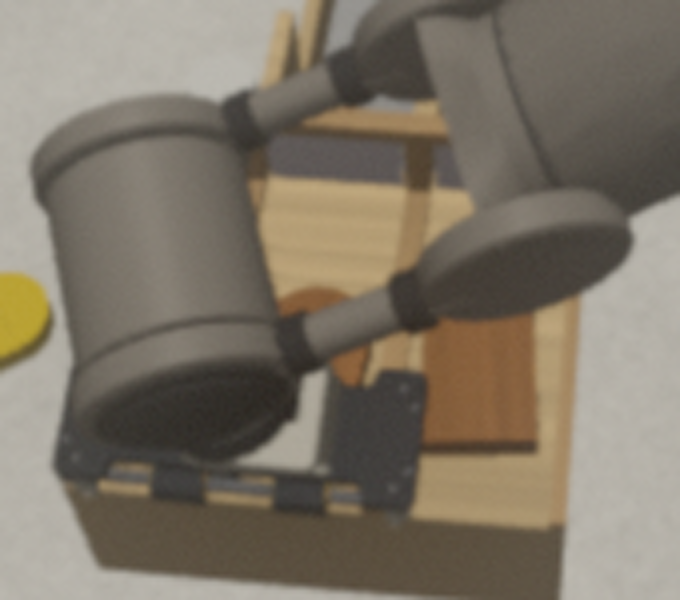

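View pics/wrist2.png

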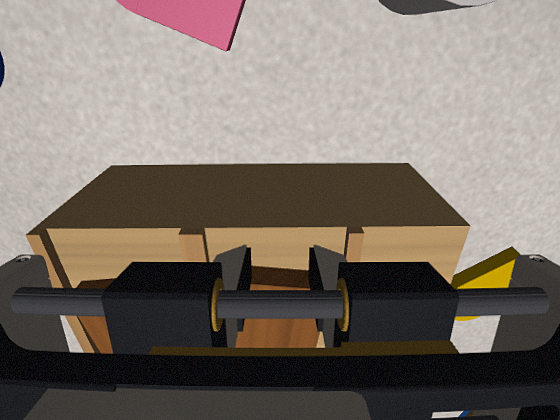

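The fingers are down behind the tail, with the tail edge visible between the tips at wrist (280,275), and nothing is touching yet. I'll push slowly along (0.201, -0.980).

```bash
python3 -m creep '[[0,0,0,0.6,-3,-1,0.35],[0,0,0,1.2,-6,-2,0.35],[0,0,0,1.8,-9,-2,0.35],[0,0,0,2.4,-12,-2,0.35],[0,0,0,3,-15,-2,0.35],[0,0,0,3.7,-18,-2,0.35],[0,0,0,4.5,-22,-2,0.35],[0,0,0,5.3,-26,-2,0.35],[0,0,0,6.2,-30,-2,0.35],[0,0,0,7,-34,-2,0.35],[0,0,0,8,-39,-2,0.35],[0,0,0,9,-44,-2,0.35]]'
python3 - <<'E'
from h import *
from bench import sense,camera
for n in("top","side","wrist"):
    c=camera(n); pickle.dump(c,open(f"pics/{n}3.pkl","wb"))
    cv2.imwrite(f"pics/{n}3.png",c["pixels"][:,:,::-1])
s=sense();print(s["ee_pos"],s["ft_force"],s["t"])
c=load("side3");cv2.imwrite("pics/side3z.png",cv2.resize(c["pixels"][180:330,160:330,::-1],None,fx=4,fy=4,interpolation=cv2.INTER_CUBIC))
E
```

```text
t: 4.7
ee_pos: [0.5271, 0.2498, 0.1281]
tool_rot: [0.629, 0.771, -0.066, 0.081]
ft_force: [-1.4, -0.3, 0.5]
gripper_width: 0.032
[0.52706057 0.24988346 0.12819026] [-0.8110994   0.79473846  0.41068533] 4.85
```

View pics/wrist3.png

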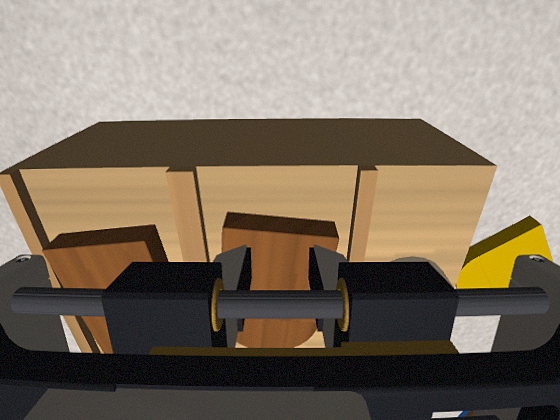

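View pics/side3z.png

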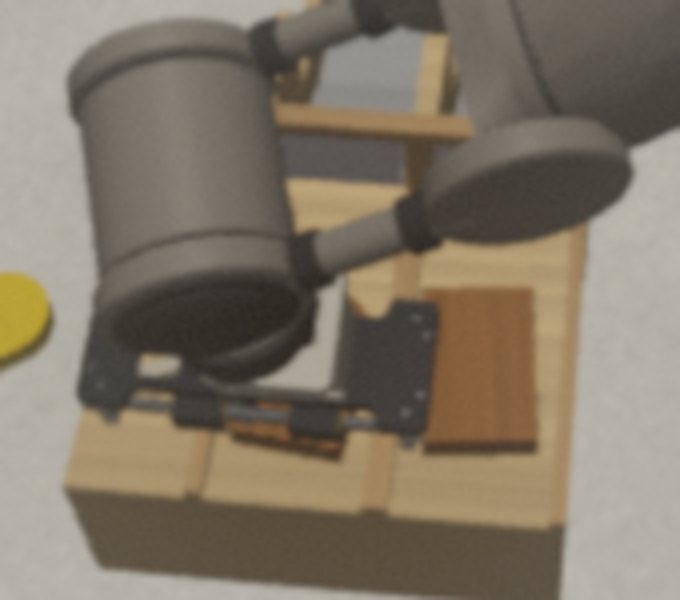

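Run:
```python
from h import *
o=np.array([.510,.051]);a=np.radians(11.6);X=np.array([np.sin(a),-np.cos(a)]);Y=np.array([np.cos(a),np.sin(a)])
ch=lambda P:np.round([(P[:2]-o)@X*1000,(P[:2]-o)@Y*1000],1)
W=load("wrist3")
for px,z in [((226,212),.12),((334,222),.12),((228,227),.14),((336,237),.14),((198,168),.12),((357,166),.12)]:
    P=plane(W,[px],z)[0];print(px,z,P.round(4),ch(P))
for nm,P in [("tcp",[.527,.2498,.1282])]: print(ch(np.array(P)),proj(W,[P]))
cv2.imwrite("pics/w3z.png",cv2.resize(W["pixels"][190:370,190:370,::-1],None,fx=4,fy=4,interpolation=cv2.INTER_CUBIC)[:600])
```

```text
(226, 212) 0.12 [0.4897 0.26   0.12  ] [-208.8   22.1]
(334, 222) 0.12 [0.5593 0.2665 0.12  ] [-201.2   91.6]
(228, 227) 0.14 [0.4936 0.2622 0.14  ] [-210.2   26.4]
(336, 237) 0.14 [0.5569 0.268  0.14  ] [-203.1   89.6]
(198, 168) 0.12 [0.4698 0.2866 0.12  ] [-238.9    8. ]
(357, 166) 0.12 [0.5617 0.3066 0.12  ] [-240.  102.]
[-191.3   56.6] [[280.16465462 241.939612  ]]
```

View pics/w3z.png

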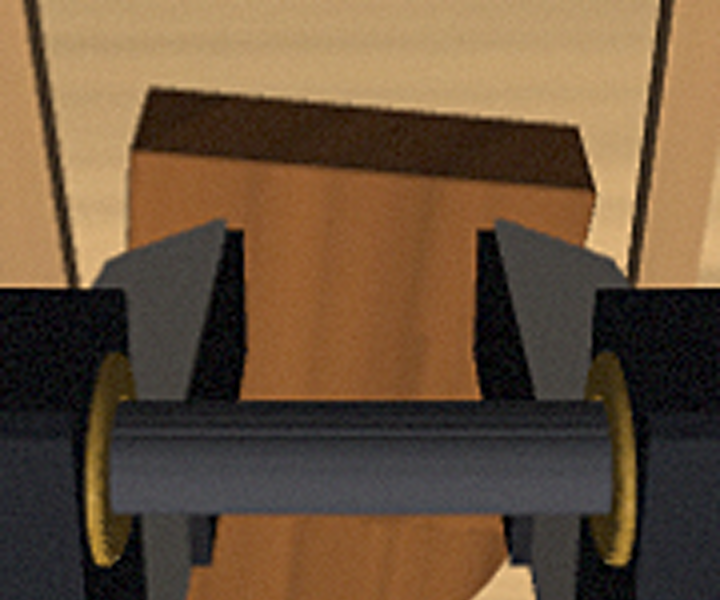

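View pics/top3.png

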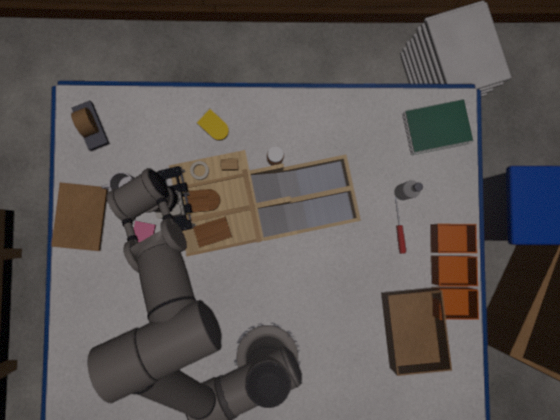

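The plaque hasn't moved. Its tail is still at chute x ≈ -205, and the wrist view shows the opened fingertips passing above it, so the tips sit higher when open than when shut (the TCP is defined for shut fingers). I'll lift, go back, shut the fingers and retry.

```bash
python3 -m creep '[[0,0,0,0,0,10,0.35],[0,0,0,-2,10,20,0.35],[0,0,0,-5,25,25,0.35],[0,0,0,-9,45,25,0.35],[0,0,0,-9,47,25,0],[0,0,0,-9,47,25,0],[0,0,0,-9,47,25,0],[0,0,0,-9,47,25,0],[0,0,0,-9,47,12,0],[0,0,0,-9,47,4,0],[0,0,0,-9,47,4,0]]'
python3 - <<'E'
from h import *
from bench import sense,camera
for n in("wrist",):
    c=camera(n); pickle.dump(c,open(f"pics/{n}4.pkl","wb"))
s=sense();print(s["ee_pos"],s["ft_force"],s["t"],s["gripper_width"],proj(c,[s["ee_pos"]]))
cv2.imwrite("pics/w4z.png",cv2.resize(c["pixels"][150:370,150:410,::-1],None,fx=2.7,fy=2.7,interpolation=cv2.INTER_CUBIC)[:600])
E
```

```text
t: 5.95
ee_pos: [0.5169, 0.2964, 0.13]
tool_rot: [0.629, 0.77, -0.068, 0.08]
ft_force: [0.0, -0.0, -0.6]
gripper_width: 0.0005
[0.51742022 0.296707   0.13089727] [ 0.34198063 -0.62483271 -0.28258263] 6.0 0.0002425080121040503 [[281.02794524 242.88084975]]
```

View pics/w4z.png

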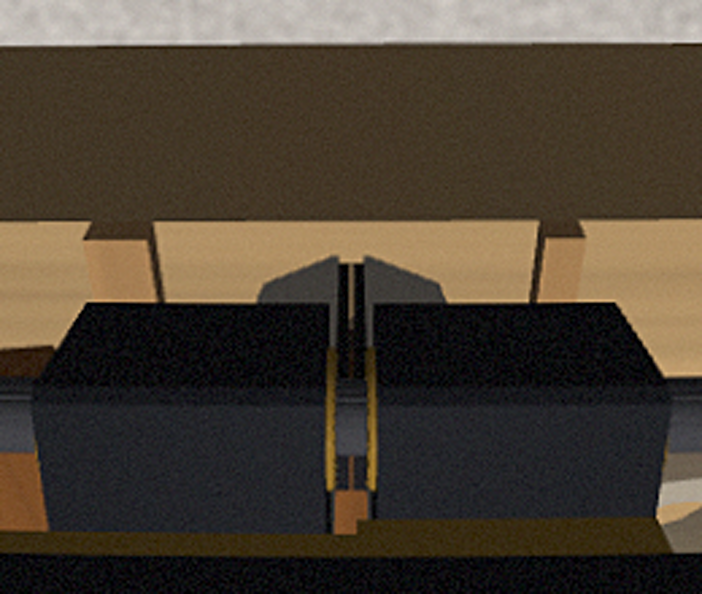

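Run:
```python
from h import *
from scipy.spatial.transform import Rotation as R
from bench import sense
s=sense();c=load("wrist4");Q=R.from_quat(s["tool_rot"]).as_matrix();t=s["ee_pos"]
print(Q.round(3))
for x in(9.5,6,3,0):
  for d in(0,5,10,15,20):
    P=t+Q@np.array([x,0,-d])/1000;print(x,d,P.round(4),proj(c,[P]).round(1))
```

```text
[[-0.196  0.98   0.039]
 [ 0.958  0.2   -0.206]
 [-0.209 -0.003 -0.978]]
9.5 0 [0.5156 0.3058 0.1289] [[281. 229.]]
9.5 5 [0.5154 0.3068 0.1338] [[281.1 231.9]]
9.5 10 [0.5152 0.3079 0.1387] [[281.1 234.9]]
9.5 15 [0.515  0.3089 0.1436] [[281.1 238.1]]
9.5 20 [0.5148 0.3099 0.1485] [[281.2 241.5]]
6 0 [0.5162 0.3025 0.1296] [[281.  234.1]]
6 5 [0.516  0.3035 0.1345] [[281.1 237.2]]
6 10 [0.5158 0.3045 0.1394] [[281.1 240.3]]
6 15 [0.5156 0.3055 0.1443] [[281.1 243.7]]
6 20 [0.5155 0.3066 0.1492] [[281.1 247.2]]
3 0 [0.5168 0.2996 0.1303] [[281.  238.5]]
3 5 [0.5166 0.3006 0.1352] [[281.1 241.6]]
3 10 [0.5164 0.3016 0.14  ] [[281.1 244.9]]
3 15 [0.5162 0.3027 0.1449] [[281.1 248.3]]
3 20 [0.516  0.3037 0.1498] [[281.1 252. ]]
0 0 [0.5174 0.2967 0.1309] [[281.  242.9]]
0 5 [0.5172 0.2977 0.1358] [[281.1 246.1]]
0 10 [0.517  0.2988 0.1407] [[281.1 249.4]]
0 15 [0.5168 0.2998 0.1456] [[281.1 253. ]]
0 20 [0.5166 0.3008 0.1505] [[281.1 256.7]]
```

The tip height is unclear from this view, so I'll probe: step down gently behind the tail and watch the force.

```bash
python3 -m creep '[[0,0,0,1,-6,-1,0],[0,0,0,1,-6,-3,0],[0,0,0,1,-6,-4,0],[0,0,0,1,-6,-4,0]]'; python3 -m creep '[[0,0,0,0,0,-1,0],[0,0,0,0,0,-2,0],[0,0,0,0,0,-2,0]]'
```

```text
t: 6.4
ee_pos: [0.519, 0.2912, 0.1282]
tool_rot: [0.629, 0.77, -0.066, 0.081]
ft_force: [-0.3, -0.1, -0.3]
gripper_width: 0.0005
t: 6.7
ee_pos: [0.5189, 0.2913, 0.126]
tool_rot: [0.629, 0.771, -0.067, 0.081]
ft_force: [-0.3, -0.2, 0.4]
gripper_width: 0.0002
```

Run:
```python
from h import *
from bench import camera,sense
for n in("wrist","side"):
    c=camera(n); pickle.dump(c,open(f"pics/{n}5.pkl","wb"))
c=load("wrist5")
cv2.imwrite("pics/w5.png",c["pixels"][:,:,::-1])
s=sense();print(s["ee_pos"],s["ft_force"],proj(c,[s["ee_pos"]]))
```

```text
[0.51892165 0.29129115 0.12609997] [ 0.27559256 -0.21780848  0.26261057] [[280.33633944 242.42363287]]
```

View pics/w5.png

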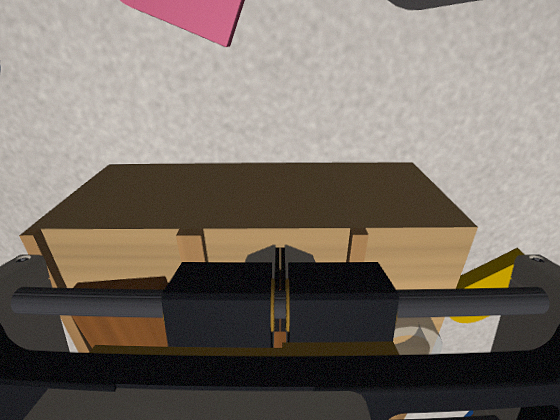

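```bash
python3 -m creep '[[0,0,0,0,0,-1,0],[0,0,0,0,0,-2,0],[0,0,0,0,0,-2,0]]'; python3 -m creep '[[0,0,0,0,0,-1,0],[0,0,0,0,0,-2,0],[0,0,0,0,0,-2,0]]'
```

```text
t: 7.1
ee_pos: [0.5189, 0.2912, 0.124]
tool_rot: [0.629, 0.771, -0.067, 0.081]
ft_force: [-0.2, 0.4, 0.4]
gripper_width: 0.0003
t: 7.4
ee_pos: [0.5189, 0.2912, 0.1219]
tool_rot: [0.629, 0.771, -0.067, 0.081]
ft_force: [-0.0, -1.2, 0.1]
gripper_width: 0.0004
```

```bash
python3 -m creep '[[0,0,0,0,0,-1,0],[0,0,0,0,0,-2,0],[0,0,0,0,0,-2,0]]'
```

```text
t: 7.7
ee_pos: [0.5189, 0.2912, 0.12]
tool_rot: [0.629, 0.771, -0.067, 0.081]
ft_force: [0.0, -0.7, 0.6]
gripper_width: 0.0005
```

```bash
python3 -m creep '[[0,0,0,0,0,-1,0],[0,0,0,0,0,-2,0],[0,0,0,0,0,-2,0]]'
```

```text
t: 8.0
ee_pos: [0.5189, 0.2912, 0.118]
tool_rot: [0.629, 0.771, -0.067, 0.081]
ft_force: [0.3, 0.8, 0.0]
gripper_width: 0.0005
```

```bash
python3 -m creep '[[0,0,0,0,0,-1,0],[0,0,0,0,0,-2,0],[0,0,0,0,0,-3,0],[0,0,0,0,0,-3,0]]'
```

```text
t: 8.4
ee_pos: [0.5189, 0.2912, 0.1149]
tool_rot: [0.629, 0.771, -0.067, 0.081]
ft_force: [-0.3, 0.3, 0.2]
gripper_width: 0.0004
```

```bash
python3 -m creep '[[0,0,0,0,0,-1,0],[0,0,0,0,0,-2,0],[0,0,0,0,0,-3,0],[0,0,0,0,0,-3,0]]'
```

```text
t: 8.8
ee_pos: [0.5189, 0.2912, 0.1119]
tool_rot: [0.629, 0.771, -0.067, 0.081]
ft_force: [0.1, 0.0, -0.6]
gripper_width: 0.0005
```

Run:
```python
from h import *
from bench import camera,sense
for n in("wrist","side"):
    c=camera(n); pickle.dump(c,open(f"pics/{n}6.pkl","wb"))
c=load("wrist6")
cv2.imwrite("pics/w6.png",c["pixels"][:,:,::-1])
c=load("side6");cv2.imwrite("pics/side6z.png",cv2.resize(c["pixels"][180:330,160:330,::-1],None,fx=4,fy=4,interpolation=cv2.INTER_CUBIC))
s=sense();print(s["ee_pos"],s["ft_force"],proj(c,[s["ee_pos"]]))
```

```text
[0.51896739 0.29126083 0.11212096] [ 1.22104294 -0.44619533 -0.72855443] [[229.25931515 305.05603019]]
```

View pics/w6.png

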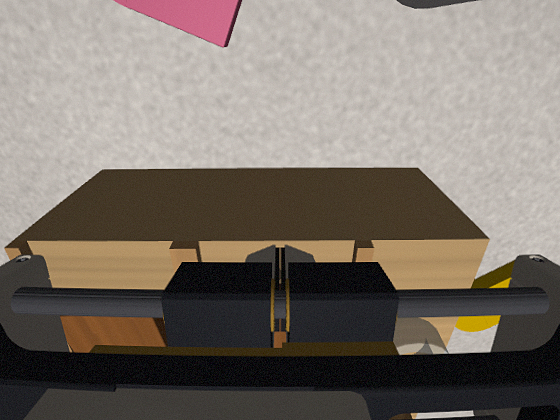

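View pics/side6z.png

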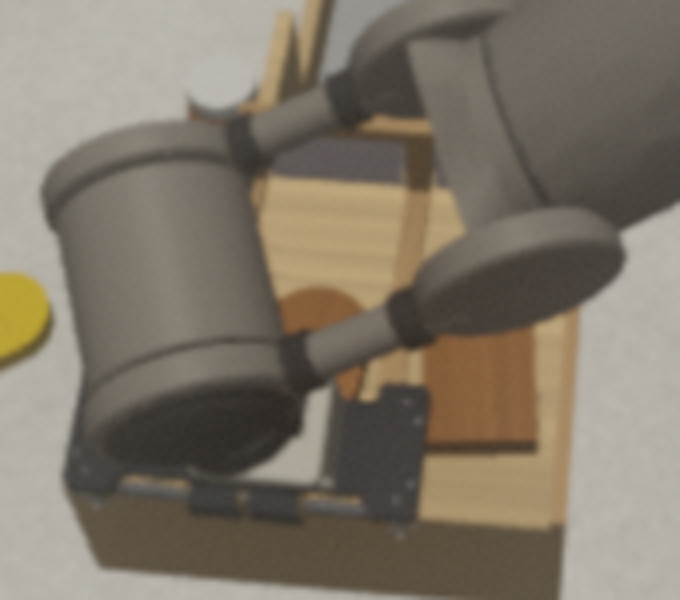

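Run:
```python
from h import *
o=np.array([.510,.051]);a=np.radians(11.6);X=np.array([np.sin(a),-np.cos(a)]);Y=np.array([np.cos(a),np.sin(a)])
ch=lambda P:np.round([(P[:2]-o)@X*1000,(P[:2]-o)@Y*1000],1)
c=load("wrist6")
for px in [(200,240),(353,240),(281,247)]:
    for z in (.12,.13,.14): print(px,z,ch(plane(c,[px],z)[0]))
print(ch(np.array([.5190,.2912])),proj(c,[[.519,.2912,.112]]))
cv2.imwrite("pics/w6z.png",np.clip(cv2.resize(c["pixels"][225:355,200:360,::-1].astype(float),None,fx=4.5,fy=4.5,interpolation=cv2.INTER_CUBIC)*2,0,255).astype(np.uint8))
```

```text
(200, 240) 0.12 [-240.9    8. ]
(200, 240) 0.13 [-247.9   11.1]
(200, 240) 0.14 [-254.9   14.2]
(353, 240) 0.12 [-240.9  101.3]
(353, 240) 0.13 [-247.8   98.5]
(353, 240) 0.14 [-254.8   95.6]
(281, 247) 0.12 [-235.7   57.4]
(281, 247) 0.13 [-243.    57.4]
(281, 247) 0.14 [-250.3   57.3]
[-233.5   57.1] [[280.4511388  242.40160614]]
```

View pics/w6z.png

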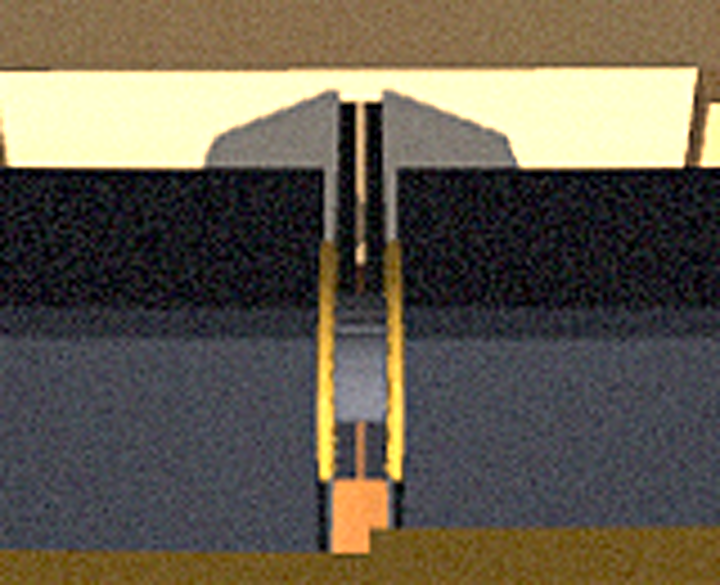

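Row 247 fits a tip rear edge at z ≈ 0.13, so the physical tips sit about 18 mm above the reported TCP. That explains the first miss at TCP 0.128. I'll keep probing down, with a bit more lean so the body still clears the header.

```bash
python3 -m creep '[[-3.5,-0.7,0,0,0,0,0],[-6.9,-1.4,0,0,0,0,0],[-6.9,-1.4,0,0,0,-1,0],[-6.9,-1.4,0,0,0,-2,0],[-6.9,-1.4,0,0,0,-3,0],[-6.9,-1.4,0,0,0,-3,0]]'
```

```text
t: 9.5
ee_pos: [0.5191, 0.2907, 0.1092]
tool_rot: [0.624, 0.764, -0.105, 0.128]
ft_force: [-0.2, -0.1, -0.2]
gripper_width: 0.0007
```

```bash
python3 -m creep '[[0,0,0,0,0,-1,0],[0,0,0,0,0,-2,0],[0,0,0,0,0,-2,0]]'
```

```text
t: 9.8
ee_pos: [0.519, 0.2911, 0.1071]
tool_rot: [0.624, 0.764, -0.105, 0.128]
ft_force: [-0.8, -0.4, -0.2]
gripper_width: -0.0
```

```bash
python3 -m creep '[[0,0,0,0,0,-1,0],[0,0,0,0,0,-1,0]]'
```

```text
t: 10.0
ee_pos: [0.5189, 0.2912, 0.106]
tool_rot: [0.623, 0.764, -0.105, 0.128]
ft_force: [-0.6, 0.2, -0.8]
gripper_width: 0.0006
```

```bash
python3 -m creep '[[0,0,0,0,0,-1,0],[0,0,0,0,0,-1,0]]'
```

```text
t: 10.2
ee_pos: [0.5189, 0.2912, 0.105]
tool_rot: [0.623, 0.764, -0.105, 0.128]
ft_force: [-0.5, 0.2, -0.0]
gripper_width: 0.0005
```

```bash
python3 -m creep '[[0,0,0,1,-5,0,0],[0,0,0,2,-10,0,0],[0,0,0,2.8,-14,0,0],[0,0,0,3.5,-17,0,0],[0,0,0,4.1,-20,0,0],[0,0,0,4.7,-23,0,0],[0,0,0,5.3,-26,0,0],[0,0,0,6,-29,0,0],[0,0,0,6.6,-32,0,0],[0,0,0,7.2,-35,0,0],[0,0,0,7.8,-38,0,0],[0,0,0,8.4,-41,0,0]]'
python3 - <<'E'
from h import *
from bench import camera,sense
for n in("wrist","side","top"):
    c=camera(n); pickle.dump(c,open(f"pics/{n}7.pkl","wb"))
c=load("wrist7")
cv2.imwrite("pics/w7.png",c["pixels"][:,:,::-1])
c=load("side7");a=cv2.resize(c["pixels"][180:330,160:330,::-1],None,fx=3,fy=3,interpolation=cv2.INTER_CUBIC)
cv2.imwrite("pics/side7z.png",a)
s=sense();print(s["ee_pos"],s["ft_force"])
E
```

```text
t: 11.4
ee_pos: [0.5274, 0.25, 0.1051]
tool_rot: [0.623, 0.764, -0.105, 0.128]
ft_force: [0.1, 1.2, 0.7]
gripper_width: 0.0006
[0.52743103 0.24994425 0.10515367] [0.07278162 0.32349837 0.56030306]
```

View pics/w7.png

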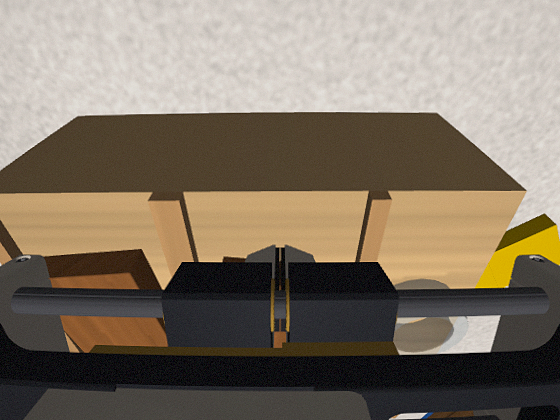

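View pics/side7z.png

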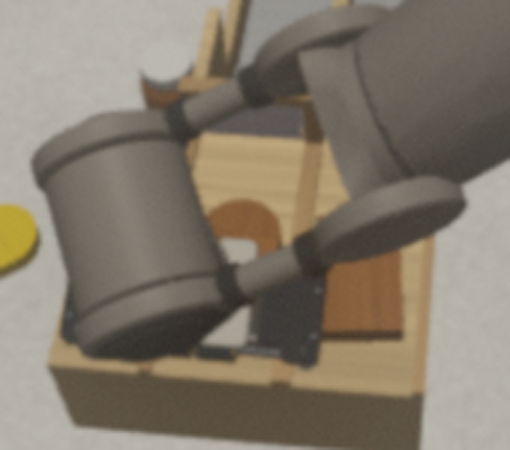

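Run:
```python
from h import *
o=np.array([.510,.051]);a=np.radians(11.6);X=np.array([np.sin(a),-np.cos(a)]);Y=np.array([np.cos(a),np.sin(a)])
ch=lambda P:np.round([(P[:2]-o)@X*1000,(P[:2]-o)@Y*1000],1)
c=load("wrist7");print(ch(plane(c,[(225,257)],.12)[0]))
def brown(c):
    hsv=cv2.cvtColor(c["pixels"],cv2.COLOR_RGB2HSV);return ((hsv[...,0]<14)&(hsv[...,1]>130)&(hsv[...,2]>60)).astype(np.uint8)*255
for n in("side2","side6","side7"):
    c=load(n);m=brown(c)
    # nose = topmost mask pixel in lane region
    sub=m[225:300,225:256];r=np.where(sub.any(1))[0][0];cc=np.where(sub[r])[0].mean()
    print(n,(cc+225,r+225),ch(plane(c,[(cc+225,r+225)],.14)[0]))
```

```text
[-193.3   23.8]
side2 (np.float64(232.66666666666666), np.int64(257)) [-114.9   65.8]
side6 (np.float64(248.0), np.int64(257)) [-111.2   27.3]Traceback (most recent call last):
  File "<stdin>", line 10, in <module>
IndexError: index 0 is out of bounds for axis 0 with size 0
```

The tail has moved: its left corner is now at chute x ≈ -193, from -209, with about 1 N on the tool. The push is working, so I'll continue along the lane.

```bash
python3 -m creep '[[0,0,0,0.8,-4,0,0],[0,0,0,1.6,-8,0,0],[0,0,0,2.5,-12,0,0],[0,0,0,3.3,-16,0,0],[0,0,0,4.1,-20,0,0],[0,0,0,4.9,-24,0,0],[0,0,0,5.7,-28,0,0],[0,0,0,6.6,-32,0,0],[0,0,0,7.4,-36,0,0],[0,0,0,8.2,-40,0,0],[0,0,0,9,-44,0,0],[0,0,0,9.8,-48,0,0]]'
cat > look.py <<'E'
import sys
from h import *
from bench import camera,sense
i=sys.argv[1];o=[]
for n in("wrist","side","top"):
    c=camera(n); pickle.dump(c,open(f"pics/{n}{i}.pkl","wb"));p=c["pixels"][:,:,::-1]
    if n=="wrist":o.append(p[:, :])
    elif n=="side":a=cv2.resize(p[130:330,160:330],(357,420),interpolation=cv2.INTER_CUBIC)
    else: cv2.imwrite(f"pics/top{i}.png",cv2.resize(p[130:270,110:370],None,fx=3,fy=3,interpolation=cv2.INTER_CUBIC))
im=np.hstack([o[0],a]);cv2.imwrite(f"pics/m{i}.png",cv2.resize(im,None,fx=.86,fy=.86,interpolation=cv2.INTER_AREA))
s=sense();print(s["ee_pos"],s["ft_force"],s["t"])
E
python3 look.py 8
```

```text
t: 12.75
ee_pos: [0.5372, 0.2019, 0.1051]
tool_rot: [0.623, 0.764, -0.105, 0.128]
ft_force: [-0.3, 0.9, 1.2]
gripper_width: 0.0005
[0.53720948 0.2018662  0.10516821] [-0.31171963 -0.75731862 -0.14386051] 12.9
```

View pics/m8.png

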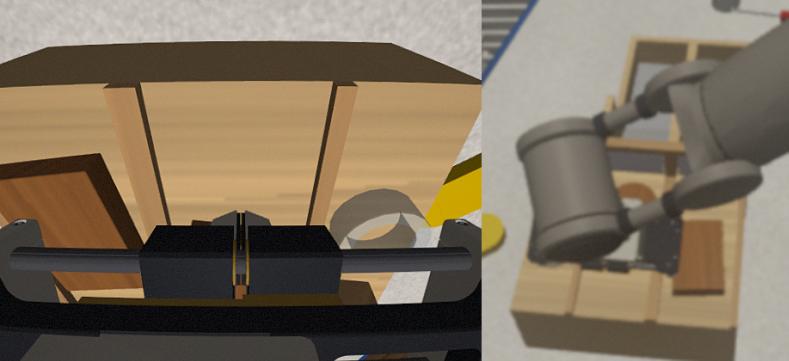

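View pics/top8.png

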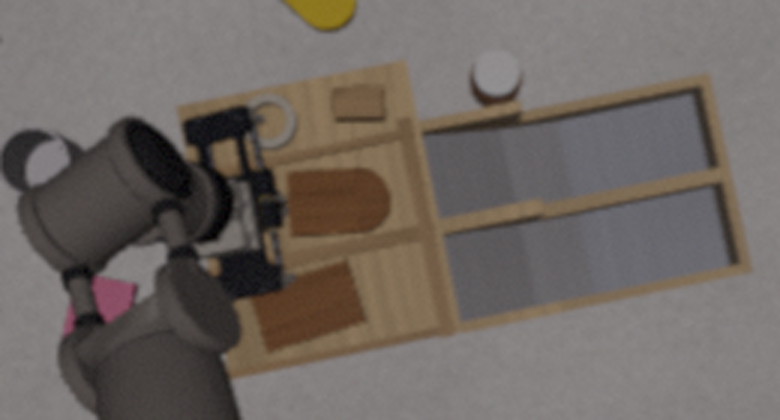

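```bash
cat > meas.py <<'E'
import sys
from h import *
o=np.array([.510,.051]);a=np.radians(11.6);X=np.array([np.sin(a),-np.cos(a)]);Y=np.array([np.cos(a),np.sin(a)])
ch=lambda P:np.round([(P[:2]-o)@X*1000,(P[:2]-o)@Y*1000],1)
c=load("top"+sys.argv[1]);hsv=cv2.cvtColor(c["pixels"],cv2.COLOR_RGB2HSV)
m=((hsv[...,0]<14)&(hsv[...,1]>130)&(hsv[...,2]>60)).astype(np.uint8)
k,l,st,ce=cv2.connectedComponentsWithStats(m)
for i in range(1,k):
    if st[i,4]>150 and 150<ce[i,0]<360 and 160<ce[i,1]<260:
        cn=max(cv2.findContours((l==i).astype(np.uint8),0,1)[0],key=len)[:,0]
        P=np.array([ch(p) for p in plane(c,cn,.14)]);r=cv2.minAreaRect(P.astype(np.float32))
        print(st[i],r,cv2.boxPoints(r).round(0).tolist(),"nose",P[P[:,0].argmax()],"tail",P[P[:,0].argmin()])
E
python3 meas.py 8; python3 meas.py 0
```

```text
[207 187  32  21 544] ((-87.20538330078125, 49.45066452026367), (64.72789001464844, 99.67533874511719), 78.86368560791016) [[-142.0, 27.0], [-45.0, 8.0], [-32.0, 72.0], [-130.0, 91.0]] nose [-36.5  49. ] tail [-140.4   37. ]
[194 218  37  29 563] ((-142.07611083984375, -53.34913635253906), (104.92324829101562, 64.9579849243164), 6.842756748199463) [[-198.0, -27.0], [-190.0, -92.0], [-86.0, -79.0], [-94.0, -15.0]] nose [-87.4 -75.3] tail [-196.4  -33.6]
[186 190  33  22 525] ((-152.50213623046875, 52.91095733642578), (65.93394470214844, 102.53784942626953), 84.84144592285156) [[-207.0, 25.0], [-104.0, 15.0], [-98.0, 81.0], [-201.0, 90.0]] nose [-100.8   55.4] tail [-204.3   43.3]
[194 218  36  29 607] ((-141.92733764648438, -52.82652282714844), (105.62425994873047, 65.41477966308594), 6.176461219787598) [[-198.0, -26.0], [-191.0, -91.0], [-86.0, -80.0], [-93.0, -15.0]] nose [-88.6 -65.3] tail [-196.4  -33.6]
```

The square plaque hasn't moved. The round plaque has yawed to about 11° (nose toward chute -y), so I'll back off, shift 14 mm toward that side and push there to straighten it.

```bash
python3 -m creep '[[0,0,0,-0.8,4,0,0],[0,0,0,-1.6,8,0,0],[0,0,0,-8,7,0,0],[0,0,0,-15.3,5,0,0],[0,0,0,-14.5,1,0,0],[0,0,0,-13.8,-3,0,0],[0,0,0,-13.1,-6,0,0],[0,0,0,-12.5,-9,0,0],[0,0,0,-11.9,-12,0,0],[0,0,0,-11.3,-15,0,0],[0,0,0,-10.6,-18,0,0],[0,0,0,-10,-21,0,0]]'
python3 look.py 9; python3 meas.py 9
```

```text
t: 14.1
ee_pos: [0.5273, 0.181, 0.1051]
tool_rot: [0.623, 0.764, -0.105, 0.128]
ft_force: [-0.8, 1.3, -0.3]
gripper_width: 0.0002
[0.52723863 0.18095392 0.10515161] [-0.36241951 -0.29332556 -0.88483326] 14.25
[212 184  33  23 546] ((-67.1954345703125, 55.37370681762695), (65.96570587158203, 102.98358154296875), 88.23760986328125) [[-120.0, 24.0], [-17.0, 21.0], [-15.0, 87.0], [-118.0, 90.0]] nose [-15.7  54.7] tail [-119.6   26.2]
[196 218  35  29 460] ((-142.39108276367188, -53.660858154296875), (105.97428131103516, 64.88005828857422), 7.406929969787598) [[-199.0, -28.0], [-191.0, -93.0], [-86.0, -79.0], [-94.0, -15.0]] nose [-87.4 -75.3] tail [-195.  -60.]
```

View pics/top9.png

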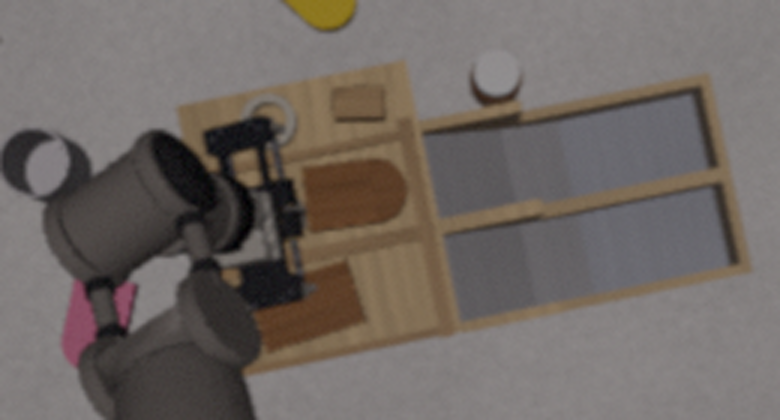

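View pics/m9.png

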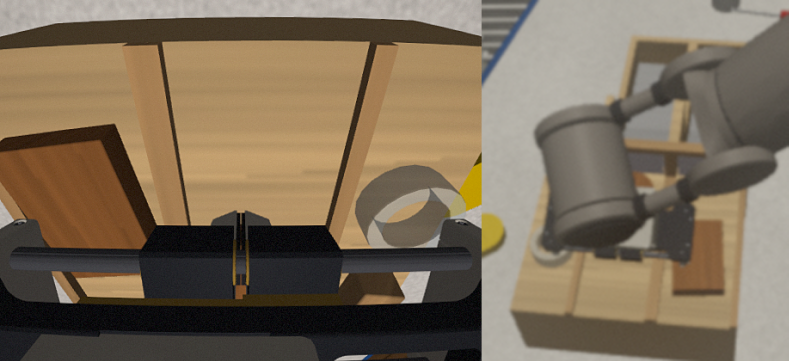

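The plaque is now straight (about 2°) and centred at y ≈ 55, with its nose at about -14. I'll recentre the fingers and push on into the flap.

```bash
python3 -m creep '[[0,0,0,-1.2,6,0,0],[0,0,0,5,7,0,0],[0,0,0,10.6,8.4,0,0],[0,0,0,11.8,4,0,0],[0,0,0,12.4,0,0,0],[0,0,0,13,-3,0,0],[0,0,0,13.6,-6,0,0],[0,0,0,14.2,-9,0,0],[0,0,0,14.8,-12,0,0],[0,0,0,15.4,-15,0,0],[0,0,0,16,-18,0,0],[0,0,0,16.6,-21,0,0]]'
python3 look.py 10; python3 meas.py 10
```

```text
t: 15.45
ee_pos: [0.5438, 0.16, 0.1052]
tool_rot: [0.623, 0.764, -0.105, 0.128]
ft_force: [-0.2, 0.6, -0.4]
gripper_width: 0.0007
[0.54381511 0.1599595  0.10518136] [-0.64077417  0.55358609  0.11900427] 15.6
[218 182  29  23 472] ((-54.2469482421875, 55.983070373535156), (65.96910858154297, 83.5700454711914), 88.24659729003906) [[-97.0, 24.0], [-13.0, 22.0], [-11.0, 88.0], [-95.0, 90.0]] nose [-12.5  54.1] tail [-96.4  44.6]
[202 218  29  27 389] ((-135.27664184570312, -53.51119613647461), (91.4598388671875, 63.01591491699219), 6.842772006988525) [[-184.0, -28.0], [-177.0, -90.0], [-86.0, -79.0], [-94.0, -17.0]] nose [-87.4 -75.3] tail [-177.4  -86.3]
```

View pics/top10.png

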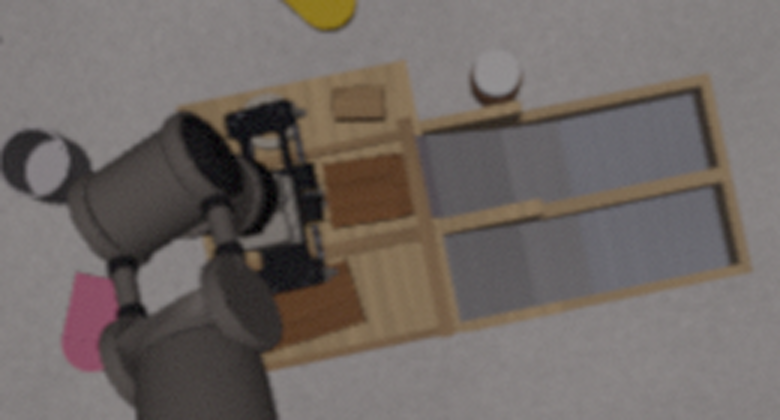

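View pics/m10.png

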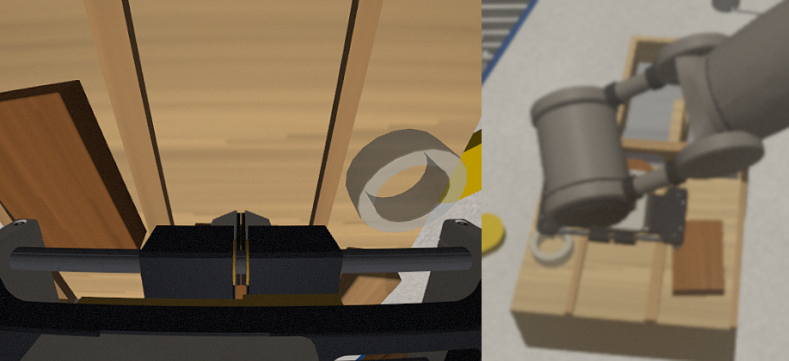

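```bash
python3 -m creep '[[0,0,0,0.7,-3.5,0,0],[0,0,0,1.4,-7,0,0],[0,0,0,2.2,-10.5,0,0],[0,0,0,2.9,-14,0,0],[0,0,0,3.6,-17.5,0,0],[0,0,0,4.3,-21,0,0],[0,0,0,5,-24.5,0,0],[0,0,0,5.7,-28,0,0],[0,0,0,6.5,-31.5,0,0],[0,0,0,7.2,-35,0,0],[0,0,0,7.9,-38.5,0,0],[0,0,0,8.6,-42,0,0]]'
python3 look.py 11; python3 meas.py 11
```

```text
t: 16.8
ee_pos: [0.5524, 0.118, 0.1051]
tool_rot: [0.623, 0.764, -0.105, 0.128]
ft_force: [0.0, 0.9, 0.4]
gripper_width: 0.0006
[0.55241733 0.11788622 0.10516191] [-0.06989935  0.40698114 -0.09038125] 16.95
[231 181  16  22 237] ((-33.650001525878906, 57.900001525878906), (42.29999923706055, 66.0), 0.0) [[-55.0, 91.0], [-55.0, 25.0], [-12.0, 25.0], [-12.0, 91.0]] nose [-12.5  54.1] tail [-54.8  56. ]
[216 224  15  17 151] ((-108.66032409667969, -58.38291931152344), (40.9280891418457, 48.212059020996094), 2.6223950386047363) [[-130.0, -35.0], [-128.0, -83.0], [-87.0, -82.0], [-89.0, -33.0]] nose [-87.4 -75.3] tail [-128.   -83.4]
```

View pics/top11.png

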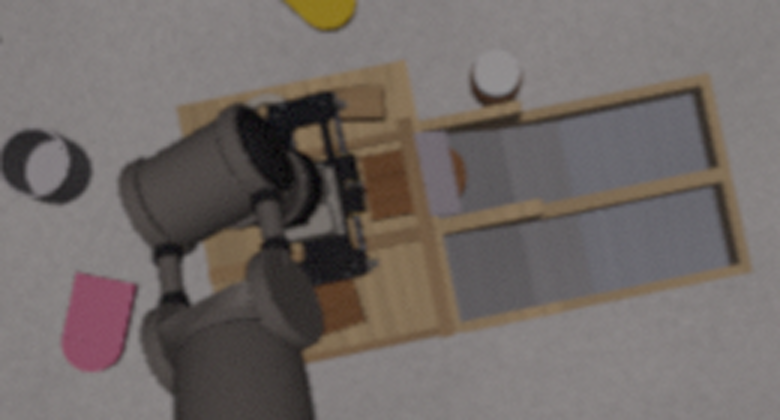

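View pics/m11.png

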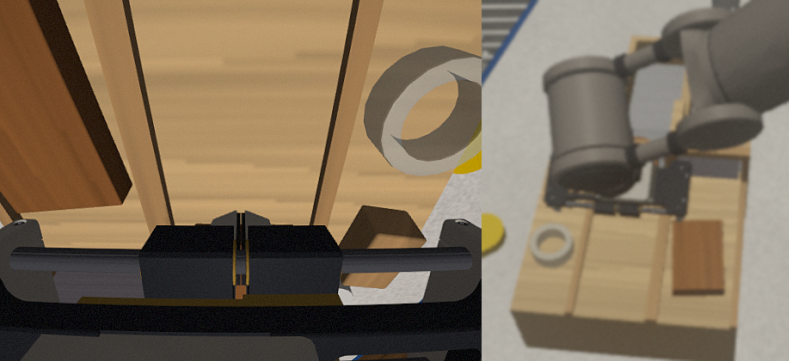

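The flap is well open: the nose shows beyond it at top (460,172), and the tail is at x ≈ -56. I'll push the last stretch.

```bash
python3 -m creep '[[0,0,0,0.7,-3.5,0,0],[0,0,0,1.4,-7,0,0],[0,0,0,2.2,-10.5,0,0],[0,0,0,2.9,-14,0,0],[0,0,0,3.6,-17.5,0,0],[0,0,0,4.3,-21,0,0],[0,0,0,4.9,-24,0,0],[0,0,0,4.9,-24,0,0]]'
python3 look.py 12
```

```text
t: 17.75
ee_pos: [0.5574, 0.0938, 0.1052]
tool_rot: [0.624, 0.764, -0.105, 0.128]
ft_force: [-0.5, 0.4, 0.3]
gripper_width: 0.0005
[0.55721704 0.09412094 0.10507569] [-0.63915201 -0.02150219 -0.21982346] 17.9
```

View pics/top12.png

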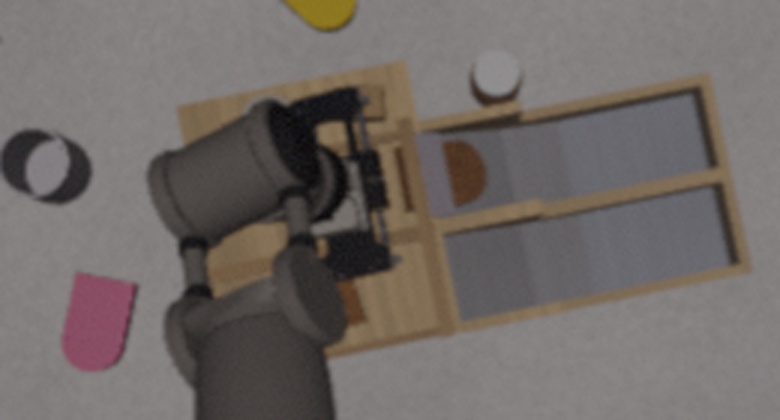

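View pics/m12.png

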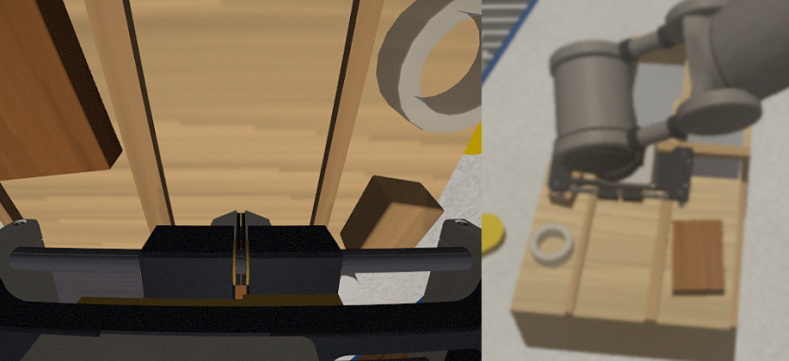

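Not toppled yet: the tail is just behind the gate and the plaque overhangs the lip. I'll add a few mm in small steps.

```bash
python3 -m creep '[[0,0,0,0.5,-2.5,0,0],[0,0,0,1,-5,0,0],[0,0,0,1,-5,0,0],[0,0,0,1,-5,0,0]]'
python3 look.py 13
```

```text
t: 18.3
ee_pos: [0.5583, 0.0891, 0.1051]
tool_rot: [0.624, 0.764, -0.105, 0.128]
ft_force: [-0.2, 0.5, 0.1]
gripper_width: 0.0003
[0.55826416 0.08930486 0.10513224] [-0.19307989  0.11656036 -0.83311844] 18.45
```

View pics/top13.png

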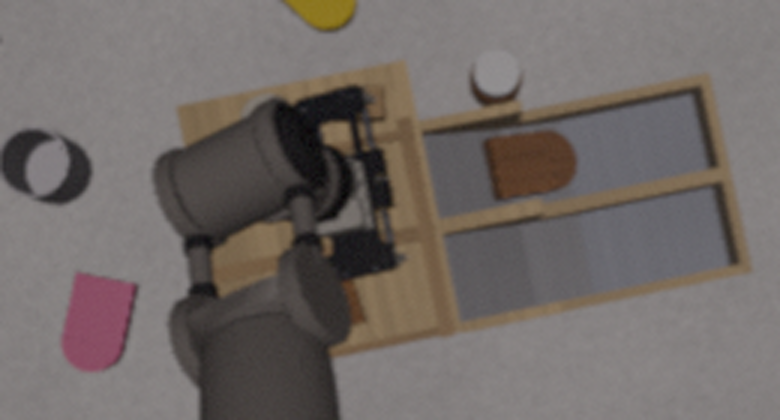

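The plaque has toppled through and is sliding down the ramp (top 530,163), and the flap no longer shows open. I'll draw back along the lane, then lift.

```bash
python3 -m creep '[[0,0,0,-3,15,0,0],[0,0,0,-7,35,0,0],[0,0,0,-12,60,3,0],[0,0,0,-17,85,10,0],[0,0,0,-22,110,30,0],[0,0,0,-28,140,65,0],[0,0,0,-36,180,100,0],[0,0,0,-44,220,120,0],[0,0,0,-50,250,130,0],[0,0,0,-50,250,130,0],[0,0,0,-50,250,130,0]]'
python3 look.py 14;python3 meas.py 14
python3 - <<'E'
from h import *
c=load("side14");cv2.imwrite("pics/side14z.png",cv2.resize(c["pixels"][130:330,160:340,::-1],None,fx=3,fy=3,interpolation=cv2.INTER_CUBIC))
E
```

```text
t: 19.55
ee_pos: [0.5075, 0.3402, 0.2346]
tool_rot: [0.623, 0.765, -0.105, 0.128]
ft_force: [1.1, -0.2, -0.3]
gripper_width: 0.0004
[0.50814004 0.33817701 0.23444857] [-0.52882508  0.41157189  0.27696832] 19.7
[272 175  29  20 307] ((123.69871520996094, 50.6796875), (59.73424530029297, 86.57070922851562), 88.10541534423828) [[79.0, 22.0], [166.0, 19.0], [168.0, 79.0], [81.0, 82.0]] nose [166.8  44.4] tail [81.3 78.2]
[194 218  37  29 598] ((-142.13218688964844, -52.84869384765625), (105.21215057373047, 65.41477966308594), 6.1764607429504395) [[-198.0, -26.0], [-191.0, -91.0], [-86.0, -80.0], [-93.0, -15.0]] nose [-87.4 -75.3] tail [-196.4  -33.6]
```

View pics/top14.png

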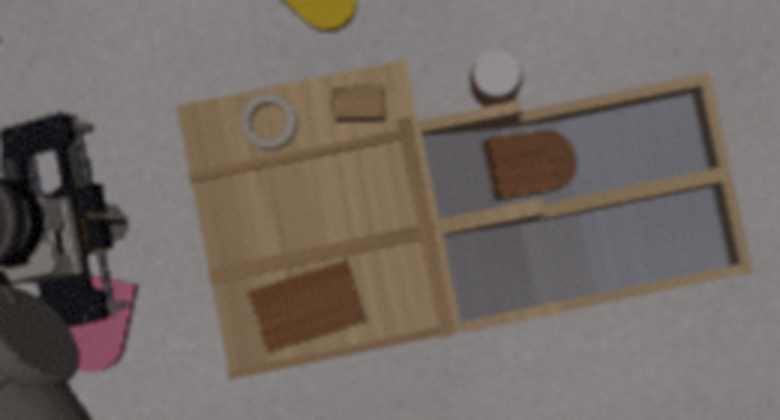

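View pics/side14z.png

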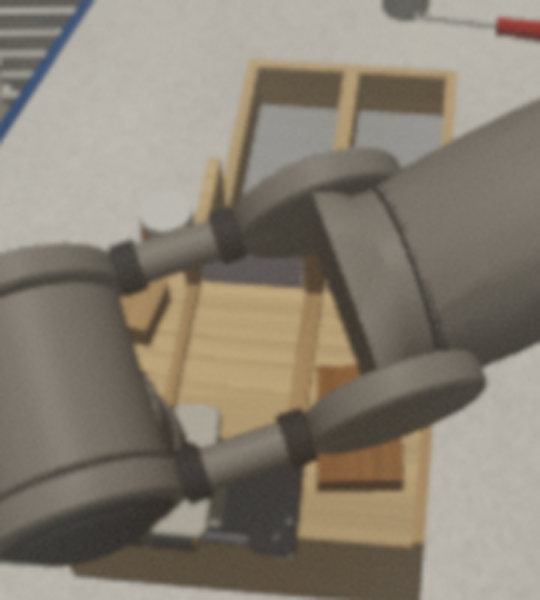

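The tray-side picture matches the previous one, so the plaque looks at rest, and the flap_p lower edge at side (255,270) hangs like the start view. I'll check the resting position, the flap and the bystanders.

Run:
```python
from h import *
import sys
o=np.array([.510,.051]);a=np.radians(11.6);X=np.array([np.sin(a),-np.cos(a)]);Y=np.array([np.cos(a),np.sin(a)])
ch=lambda P:np.round([(P[:2]-o)@X*1000,(P[:2]-o)@Y*1000],1)
def cen(n,box):
    c=load(n);hsv=cv2.cvtColor(c["pixels"],cv2.COLOR_RGB2HSV)
    m=((hsv[...,0]<14)&(hsv[...,1]>130)&(hsv[...,2]>40));x0,x1,y0,y1=box
    yy,xx=np.where(m[y0:y1,x0:x1]);return c,(xx+x0),(yy+y0)
for n in("top13","top14"):
    c,x,y=cen(n,(262,320,165,200));p=(x.mean(),y.mean());print(n,p,len(x),[ (z,ch(plane(c,[p],z)[0])) for z in(.04,.06,.08)],
      "tail", ch(plane(c,[(x.min(),y.mean())],.08)[0]),"nose",ch(plane(c,[(x.max(),y.mean())],.045)[0]))
a0,a1=load("top0")["pixels"].astype(int),load("top14")["pixels"].astype(int)
d=(abs(a0-a1).max(2)>45).astype(np.uint8);k,l,st,ce=cv2.connectedComponentsWithStats(d)
print([(s.tolist()) for s in st[1:] if s[4]>25])
c,s0=load("side14"),load("side0")
cv2.imwrite("pics/cmp.png",np.hstack([cv2.resize(q["pixels"][190:240,205:320,::-1],None,fx=3.4,fy=3.4,interpolation=cv2.INTER_CUBIC) for q in(s0,c)]))
```

```text
top13 (np.float64(284.38754325259515), np.float64(184.35294117647058)) 289 [(0.04, array([123.6,  61.2])), (0.06, array([122.2,  58.9])), (0.08, array([120.7,  56.7]))] tail [83.1 64.3] nose [176.1  50. ]
top14 (np.float64(284.7564102564103), np.float64(184.45192307692307)) 312 [(0.04, array([124.8,  60.6])), (0.06, array([123.3,  58.4])), (0.08, array([121.9,  56.2]))] tail [79.7 64.7] nose [176.1  49.6]
[[68, 168, 186, 252, 17671], [58, 172, 47, 68, 1014], [272, 174, 30, 22, 511], [54, 185, 5, 30, 76], [187, 190, 33, 22, 481], [49, 193, 3, 31, 77], [237, 289, 250, 131, 14052], [396, 327, 42, 39, 641], [264, 328, 23, 10, 83], [441, 332, 6, 8, 37], [489, 335, 26, 9, 138], [260, 342, 10, 13, 52], [494, 344, 19, 11, 105], [440, 350, 8, 7, 46], [291, 364, 11, 21, 105], [257, 394, 34, 21, 236]]
```

View pics/cmp.png

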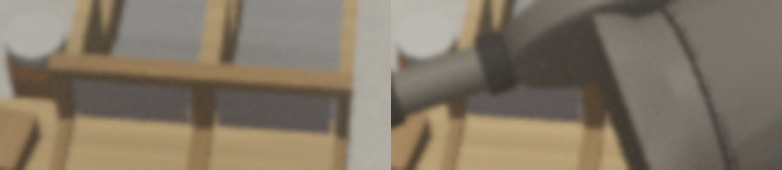

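```bash
python3 -c "
from bench import hand_in,sense
print(sense()['ft_force'],sense()['t']);print(hand_in())"
```

```text
[-0.52882508  0.41157189  0.27696832] 19.7
the job is handed in; nothing more can be done
None
```

I posted the round-ended plaque down its own lane and handed the job in at 19.7 s. `hand_in()` gave no verdict.

- **The push:** The first approach went over the top of the plaque because the real fingertips sit about 18 mm above the reported TCP. I backed out, shut the fingers and probed down to the right height. I then pushed from behind the tail, corrected the plaque's yaw partway along, and pushed it through the flap. The wrist force I read stayed within about 2 N.
- **Plaque:** The last images put it at rest at about chute x = 122 mm, y = 57 mm. It did not move between two pictures 1.25 s apart. Its height there was not measured.
- **Square plaque:** It is within about 1 mm of where it started.
- **Flaps:** The flap in the posted lane hangs shut as at the start. The other flap was behind the arm in the last side view, so I could not see it, but nothing came near it.
- **Bystanders:** No change showed at the offcut, tape roll, jar, glue or screwdriver. The arm hid the mug in the last view. I felt no contact, and by my estimate the gripper passed well above it.

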